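# Lift the hot lid off the block heater with the forked lid lifter

## Task

The lid of the small white block heater is hot, so handle it only with the forked lid lifter that hangs in the slotted rack and never touch it with the gripper or arm: run the fork under the red bar of the lid's loop handle, push the lid gently away, along the heater's guides, until you feel it meet the end stop (only there are its two ears free of the guide's lips), and lift it off balanced. Set it down softly in the middle of the cork trivet, draw the fork out, and hang the lifter back upright in the rack with its collar resting over the slot. Do not force the lid against the guides, do not let it tip, and leave the other things on the desk where they are.

Things in the scene. Friction and masses are not known exactly. Their poses are not given: they have to be found in the camera images.
- loop_bar (a point): Centre of the red flat bar of the lid's loop handle. The bar lies along y, 64 mm long, 14 mm wide (x), 6 mm thick (z), its centre 31 mm above the lid's underside. Two posts carry it; the opening under the bar is 52 mm wide (y) and 20 mm high, open towards -x and +x. z up.
- lid: Hot lid: dark steel disc, 84 mm across, 8 mm thick, about 0.5 kg, lying on the heater's flat top. Origin at the centre of its underside; axes as loop_bar. Two ears, 12 mm along x, 6 mm high, stick out along +y and -y to 51 mm from the centre. To free it, slide it along the heater's +x to the stop (0.5 to 2 N of friction).
- heater: White block heater, fixed, 176 (x) by 124 (y) by 60 mm high; origin at the centre of its underside, control panel facing -x. On top a steel guide: two walls along x, 53 mm either side of the middle, 14 mm high, and at the +x end a black sprung bumper, the end stop: it gives 2 mm at 2.5 N/mm, then is rigid. Over 18 N between lid and heater is too rough; under 8 N of push is enough.
- heater_top (a point): Centre of the heater's top face. Along the -x part each guide wall has a lip over the lid's ear, with 2 mm play above it. The guide's setting along x varies and is not reported: the lid slides 10 to 54 mm along +x before it meets the bumper. There the ears are 2.5 mm clear of the lips along x; stopped further short, they catch when lifted.
- lifter_grip (a point): Centre of the lid lifter's upright wooden handle, half-way up: 16 mm (x) by 26 mm (y) by 62 mm high. Grasp from above, fingers closing along x, firmly. Below it a black square collar, 34 by 34 mm, 5 mm thick, its underside 36 mm below this point, then a shank 8 mm (x) by 11 mm (y). The lifter weighs 0.16 kg.
- lifter: The lifter; origin at the foot of its back plate, 84 mm straight below lifter_grip; x along the prongs, z up. The back plate is 34 mm wide (y), 30 mm high, its front face at x = 0. From its foot two round prongs, 6 mm thick, run along +x to x = 45 mm at y = -11 and +11 mm, top at z = 6 mm; their ends turn up to z = 11 mm.
- rack_slot (a point): Fixed rack: centre of the slot on its plate's upper face, 75 mm above the desk. Slot 17 mm wide (y), along x, open to -x, closed 20 mm beyond at +x. Plate 44 mm long (x), 6 mm thick; the fork passes below between posts 73 mm apart. Lifter at start: shank in the slot, collar on the plate, prongs to +x; lift it 5 to 20 mm and draw it 80 mm out along -x before raising it.
- trivet: Round fixed trivet, 104 mm across, cork top 94 mm across, 22 mm high, origin at the centre of its underside. Two grey pumps, more than 100 mm high, stand between it and the robot: draw the fork out towards the left (world +y), where there is room.
- bottle_white: Bystander: small white bottle 28 mm across, 44 mm high.
- beaker: Bystander: clear beaker 57 mm across, 66 mm high.
- petri_dish: Bystander: clear dish 55 mm across, 14 mm high.
- vial_amber: Bystander: amber vial with white cap, 22 mm across, 55 mm high.

How it is judged:
By the outcome, as a careful person would: the job done as asked, in the order asked, and still so for the second after the job is handed in, with the robot touching nothing.
It also fails if it takes over 72 s, if anything falls off the work surface, if the arm or the gripper's body presses on something with over 40 N, if the wrist force passes 120 N, or if a joint passes its speed limit or range.

## Robot

A 6-joint arm with a two-finger parallel gripper is mounted at the origin on a cart in front of the work surface, level with it; the furniture and walls round the work are solid. World frame = base frame: x ahead of the robot, y to its left, z up, the work surface at z = 0. Lengths are in m, angles in rad, forces in N, time in s.
With the tool pointing down it reaches from about 0.35 to 0.925 m from the base axis. Payload 6.4 kg.
Tool frame: the origin (TCP) lies on the centre line of the jaws, within the pads' length; the fingertips stand 25 mm ahead of it and the grasp point (between the pads) lies 6 mm ahead of it; y points along the fingers, x is the direction in which the jaws open and shut, and the axes are right-handed (so a half turn about y gives the same grasp; the last joint's range is limited). The gripper opens to 85 mm and grips with 20 to 120 N. Pads are 22 mm wide; open, the fingers measure 114 mm over their backs; the gripper's body (76 mm by 85 mm) begins 54 mm behind the grasp point. The pads swing forward as they close: fully open they stand 13 mm farther back than shut.
Start: joints at [-1.476, 0.245, 1.558, -0, 1.339, -0.174], TCP at [0.173, -0.627, 0.256] pointing down, gripper open.
Joint ranges: [-3.13, 3.13], [-1.02, 2.26], [0.13, 2.54], [-0.95, 4.09], [0.21, 2.88], [-2.74, 2.74]. Speed limits (rad/s): [2.57, 2.57, 3.14, 3.14, 3.14, 3.14].

## Interface

Orientations are given as [roll, pitch, yaw] about the fixed x, y, z axes, in that order (R = Rz(yaw) Ry(pitch) Rx(roll)).
In Python, from plant import ctrl gives the robot as it stands.
- The arm moves only by the tool jog_arm, never from a script. Its argument "rows" is one flat list of numbers, 7 for each row, row after row: the opening, from -1 (shut) to 1 (fully open), then the shift along the tool's x, y, z in mm, then the turn, a rotation vector about the tool's x, y, z in degrees. A call has 1 to 20 rows; each row shifts and turns the commanded pose from where the row before left it, along the tool's axes as they then stand; what a row does not reach is not made up. A row lasts 1/12 s, in which the tool goes at most 41.7 mm and 7.16 degrees, less where a joint would pass 70% of its speed; a pose out of reach is approached as far as the arm can. A call is refused whole if a number of a shift passes 41.7 or a number of a turn 7.16, either way. A call with a gripper value outside its range is refused whole. The fingers move at their own pace and stop on an object; "force" is the grip in N (left out, the last holds). Time passes only in rows, so rows that do not move let the fingers close. It gives the time, the measured TCP pose, the force and the opening at its end, in the units of the state.
- ctrl.state(): the state, without advancing time (a new reading comes with each control period).
- ctrl.read_camera(name): name is "scene" or "top" or "wrist"; returns the picture (400x640x3 uint8, blue, green, red); there is no depth.
- ctrl.get_calibration(name): a dict with "vfov" (degrees; the focal length in pixels is half the picture's height over the tangent of half this angle, whatever the lens; pixels are square), "cx", "cy" (the principal point, pixels), "world_to_cam" (4x4, takes a point from world to camera coordinates); the wrist camera has in their place "hand_eye" (4x4, takes a point from camera to tool coordinates, whose origin is the TCP and whose axes are the tool frame's). Camera axes: x right, y down, z forward; pixel columns grow to the right and rows downward; lengths in m; the calibration is good to about 2 mm. A picture is of the moment at which its call begins: read the wrist's pose just before it. get_calibration takes no time and is no camera call.
- ctrl.close_job(): hands the job in, once; it reports no verdict.
The state is a dict: "t": time; "joints": joint angles; "joint_vel": joint speeds; "tau": joint torques, N m; "tool_pos": TCP position; "ee_rot": TCP orientation; "ft_force": force on the tool from outside, world axes, zero at the start; "wrist_torque": the same for the moment, N m; "grip_width": finger opening in m.
Only numpy, scipy, OpenCV 4.12 (cv2) and the standard library are available. Lean on these libraries where they do the work, as an engineer would, in place of code of your own. Each camera call takes 0.05 s, during which the arm holds its last target. There are 200 camera calls.

## Working session

There is one attempt and no reset: what is moved stays moved. The work goes in short steps, Python scripts to look and compute and a tool call to move; the robot and the scene stay as the last step left them, time stands still between calls to the robot, and variables do not carry over. Pictures are saved under pics/ and viewed, about 8 in all and at most 12, crops included, and the job is handed in when it is done.

Besides the shell and the picture viewer there is one more tool, called after "Request:" by a JSON object that holds its "method" and its "body", one argument or row to a line. jog_arm: Moves the arm, as the interface text tells. Its arguments: {"type":"object","properties":{"rows":{"type":"array"},"force":{"type":"number"}},"required":["rows"]}

```bash
mkdir -p pics; ls
cat > h.py <<'E'
import numpy as np, cv2
from scipy.spatial.transform import Rotation as Ro
from plant import ctrl
def pose():
    s=ctrl.state(); return s, np.array(s["tool_pos"]), np.array(s["ee_rot"])
def cam(name):
    c=ctrl.get_calibration(name); f=200/np.tan(np.radians(c["vfov"])/2)
    if name=="wrist":
        s,p,r=pose(); r=Ro.from_euler('xyz',r).as_matrix() if r.size==3 else r
        T=np.eye(4);T[:3,:3]=r;T[:3,3]=p
        W=np.linalg.inv(T@np.array(c["hand_eye"]))
    else: W=np.array(c["world_to_cam"])
    return f,c["cx"],c["cy"],W,c
def ray(cm,u,v,z):
    f,cx,cy,W,_=cm; C=np.linalg.inv(W); d=C[:3,:3]@np.array([(u-cx)/f,(v-cy)/f,1]); o=C[:3,3]
    return o+d*(z-o[2])/d[2]
def proj(cm,p):
    f,cx,cy,W,_=cm; q=W[:3,:3]@np.array(p)+W[:3,3]; return q[:2]/q[2]*f+[cx,cy]
E
python3 - <<'E'
from h import *
s,p,r=pose(); print(s)
for n in("scene","top","wrist"):
    cm=cam(n); print(n,cm[:3],cm[4].keys(),np.linalg.inv(cm[3]).round(3).tolist())
    cv2.imwrite(f"pics/{n}0.png",ctrl.read_camera(n))
E
```

```text
pics
{'t': 0.0, 'joints': array([-1.47611492e+00,  2.45822623e-01,  1.55903566e+00, -7.08653343e-06,
        1.33870854e+00, -1.74121241e-01]), 'joint_vel': array([ 0.00104852, -0.00030011,  0.00026741,  0.00150283, -0.00028709,
        0.00086799]), 'tau': array([-3.75363834e-04, -4.29507709e+01, -3.26126146e+01, -2.27975065e-04,
        5.16728178e-03, -1.30759736e-05]), 'tool_pos': array([ 0.17256605, -0.62613402,  0.25516318]), 'ee_rot': array([-1.5704611 ,  0.00194552, -1.30199172]), 'ft_force': array([ 0.16243297, -0.61168789,  0.42526428]), 'wrist_torque': array([ 0.0178307 , -0.03809756, -0.02928461]), 'grip_width': 0.0850817525961871}
scene (np.float64(520.0337703671743), 323.46399722503224, 192.15196280470505) dict_keys(['vfov', 'cx', 'cy', 'world_to_cam']) [[-0.432, -0.522, 0.736, -0.48], [-0.902, 0.24, -0.359, 0.458], [0.01, -0.818, -0.574, 0.866], [0.0, 0.0, 0.0, 1.0]]
top (np.float64(362.72995447818874), 317.3314937797111, 194.38578674503822) dict_keys(['vfov', 'cx', 'cy', 'world_to_cam']) [[-0.0, -1.0, 0.025, 0.469], [-1.0, 0.0, -0.003, -0.018], [0.003, -0.025, -1.0, 1.101], [0.0, 0.0, 0.0, 1.0]]
wrist (np.float64(281.0885762893694), 321.45240207550415, 200.52568631408653) dict_keys(['vfov', 'cx', 'cy', 'hand_eye']) [[0.265, -0.919, -0.291, 0.247], [-0.964, -0.253, -0.077, -0.606], [-0.003, 0.301, -0.954, 0.374], [0.0, 0.0, 0.0, 1.0]]
```

View pics/top0.png

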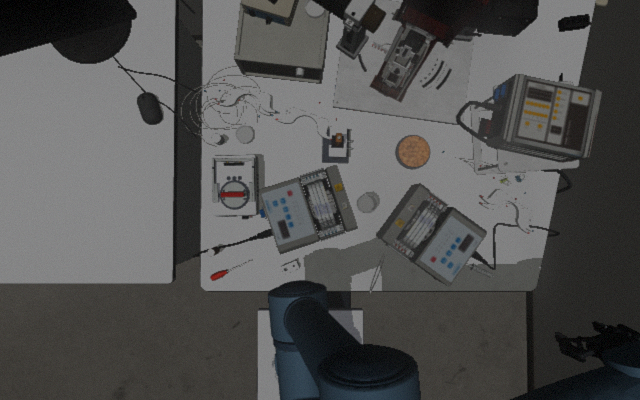

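View pics/scene0.png

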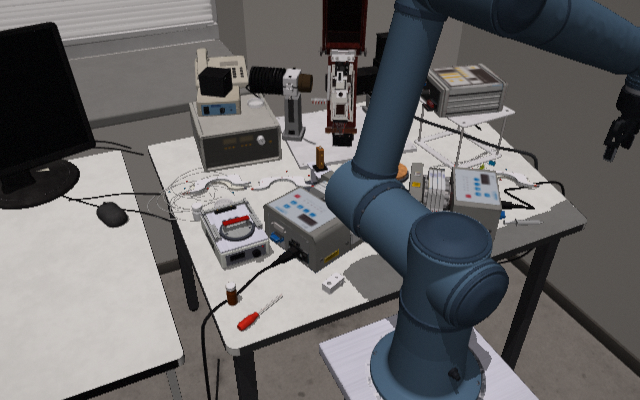

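Run:
```python
from h import *
im=cv2.imread("pics/top0.png")
a=cv2.resize(im[146:222,204:266],None,fx=6.5,fy=6.5,interpolation=cv2.INTER_CUBIC)
b=cv2.resize(im[120:170,310:365],None,fx=7,fy=7,interpolation=cv2.INTER_CUBIC)
o=np.zeros((500,800,3),np.uint8);o[:a.shape[0],:a.shape[1]]=a;o[:b.shape[0],410:410+b.shape[1]]=b
o=cv2.convertScaleAbs(o,alpha=1.4,beta=20)
cv2.imwrite("pics/crop1.png",o)
cm=cam("top")
for n,u,v,z in[("bar",233,194,.091),("trivet",413,151,.022),("lifter",338,140,.16),("slot",338,150,.075)]: print(n,ray(cm,u,v,z).round(4))
hs=cv2.cvtColor(im,cv2.COLOR_BGR2HSV)
m=((hs[...,0]<8)|(hs[...,0]>172))&(hs[...,1]>150)&(hs[...,2]>90); m[:,:210]=0;m[:,260:]=0;m[:170]=0;m[220:]=0
ys,xs=np.nonzero(m);print(len(xs),xs.min(),xs.max(),ys.min(),ys.max(),cv2.minAreaRect(np.c_[xs,ys].astype(np.float32)), ray(cm,xs.mean(),ys.mean(),.094))
m=(hs[...,0]>5)&(hs[...,0]<22)&(hs[...,1]>90);m[:,:385]=0;m[:,440:]=0;m[:125]=0;m[175:]=0
c=max(cv2.findContours(m.astype(np.uint8),0,1)[0],key=cv2.contourArea);print(cv2.fitEllipse(c));(e,ax,_)=cv2.fitEllipse(c);print(ray(cm,*e,.022),np.array(ax)*1.08/362.7)
```

```text
bar [0.4957 0.2131 0.091 ]
trivet [ 0.626  -0.3077  0.022 ]
lifter [ 0.6346 -0.0753  0.16  ]
slot [ 0.6211 -0.0804  0.075 ]
87 221 242 193 196 ((231.5, 194.5), (3.0, 21.0), 90.0) [0.49430807 0.21635464 0.094     ]
((413.5965270996094, 151.04742431640625), (29.696882247924805, 29.97065544128418), 18.150150299072266)
[ 0.6258187  -0.30952433  0.022     ] [0.08842744 0.08924265]
```

View pics/crop1.png

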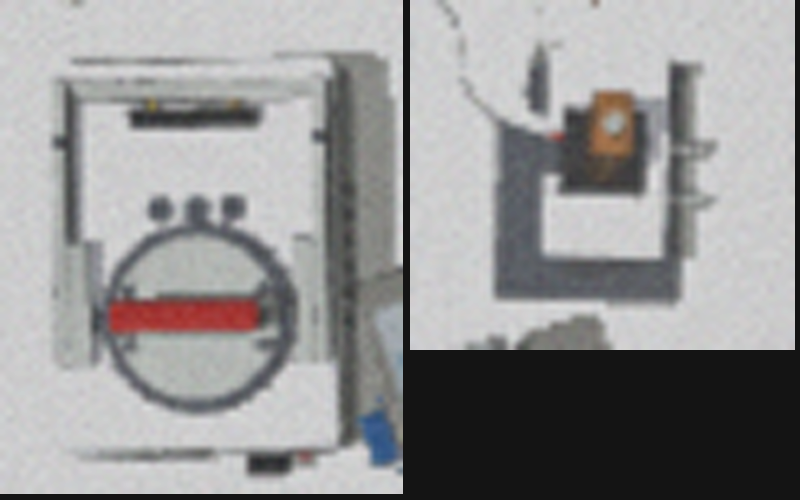

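The red bar is at top-view pixel (232,194), giving (0.494, 0.216, 0.094). The trivet is at (413,151), giving (0.626, -0.310). The lifter handle is near (339,138) and looks turned about 90°. I'll go above the rack for a close look.

Request:
{"method": "jog_arm", "body": {
  "rows": [1,0,-33,0,0,5.13,0,1,0,-33,0,0,5.13,0,1,0,-33,0,0,5.13,0,1,-32,0,26,0,0,0,1,-32,0,26,0,0,0,1,-32,0,26,0,0,0,1,-32,0,26,0,0,0,1,-32,0,26,0,0,0,1,-32,0,26,0,0,0,1,-32,0,26,0,0,0,1,-32,0,26,0,0,0,1,-32,0,26,0,0,0,1,-32,0,26,0,0,0,1,-32,0,26,0,0,0,1,-32,0,26,0,0,0,1,-32,0,26,0,0,0,1,-32,0,26,0,0,0,1,-32,0,26,0,0,0,1,-32,0,26,0,0,0,1,-32,0,26,0,0,0]
}}

```text
t: 1.82
tool_pos: [0.6154, -0.0806, 0.355]
ee_rot: [-1.571, 0.0, -1.57]
ft_force: [0.6, -0.8, -0.2]
grip_width: 0.0853
```

```bash
cat >> h.py <<'E'
import pickle
def snap(n,f,sc=1.25):
    cm=cam(n); im=ctrl.read_camera(n); pickle.dump(cm,open(f"pics/{f}.pkl","wb")); cv2.imwrite(f"pics/{f}_raw.png",im)
    cv2.imwrite(f"pics/{f}.png",cv2.resize(cv2.convertScaleAbs(im,alpha=1.3,beta=10),None,fx=sc,fy=sc,interpolation=cv2.INTER_CUBIC))
    return cm,im
E
python3 - <<'E'
from h import *
print(pose()[1:]); snap("wrist","w1")
E
```

```text
(array([ 0.61537067, -0.08056189,  0.35499712]), array([-1.57117953e+00,  2.27911181e-05, -1.57031236e+00]))
```

View pics/w1.png

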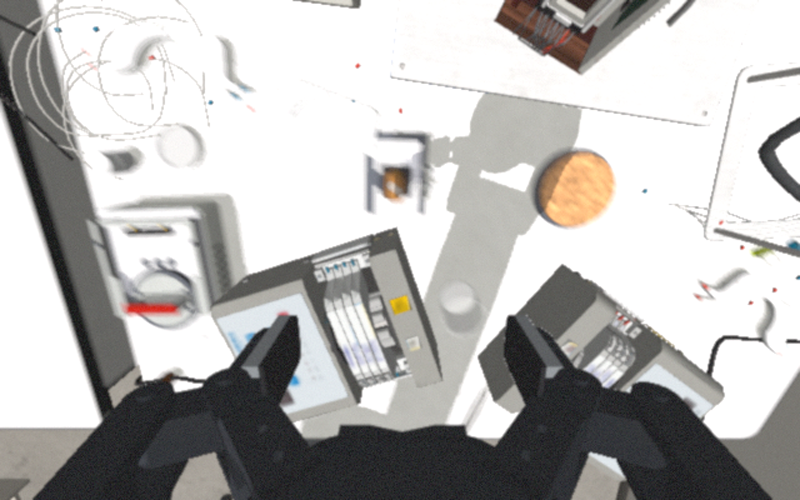

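Run:
```python
from h import *
im=cv2.imread("pics/w1_raw.png")
a=cv2.resize(im[95:180,275:365],None,fx=6.5,fy=6.5,interpolation=cv2.INTER_CUBIC)
cv2.imwrite("pics/w1c.png",a)
cm=pickle.load(open("pics/w1.pkl","rb"));print(np.linalg.inv(cm[3]).round(3))
```

```text
[[-0.001 -0.953 -0.302  0.693]
 [-1.     0.     0.002 -0.081]
 [-0.002  0.302 -0.953  0.474]
 [ 0.     0.     0.     1.   ]]
```

View pics/w1c.png

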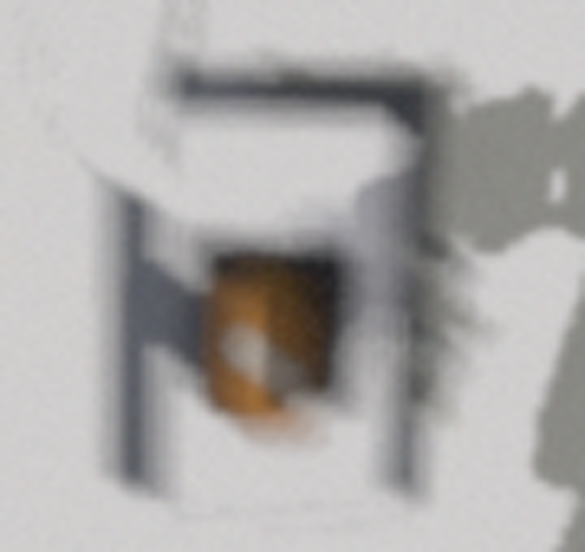

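Run:
```python
from h import *
s=ctrl.state();print(s["tool_pos"],np.abs(s["joint_vel"]).max())
cm=cam("wrist")
print("bar",ray(cm,121,247,.094),"trivet",ray(cm,461.6,150,.022), "proj", proj(cm,[.494,.216,.094]),proj(cm,[.626,-.3095,.022]))
# sharper look at the rack from both
w,im=snap("wrist","w2")
im2=cv2.imread("pics/scene0.png")
t=ctrl.read_camera("top")
sc=ctrl.read_camera("scene")
cv2.imwrite("pics/scene1.png",sc)
u,v=proj(cam("scene"),[.63,-.08,.09]);print(u,v)
f=lambda i,u,v,w,h,k:cv2.resize(i[v-h:v+h,u-w:u+w],None,fx=k,fy=k,interpolation=cv2.INTER_CUBIC)
a=f(im,320,137,50,45,4); u0,v0=int(u),int(v)
b=f(im2,u0,v0,50,45,4);c=f(sc,u0,v0,50,45,4)
a=cv2.convertScaleAbs(a,alpha=1.1)
cv2.imwrite("pics/m1.png",np.vstack([np.hstack([a,b])]))
```

```text
[ 0.61817286 -0.07521649  0.35442688] 0.13875544279011745
bar [0.50092449 0.22629017 0.094     ] trivet [ 0.63909242 -0.2961832   0.022     ] proj [128.76831203 251.20133196] [468.65588447 158.27519619]
322.6684784474984 166.00121073864622
```

View pics/m1.png

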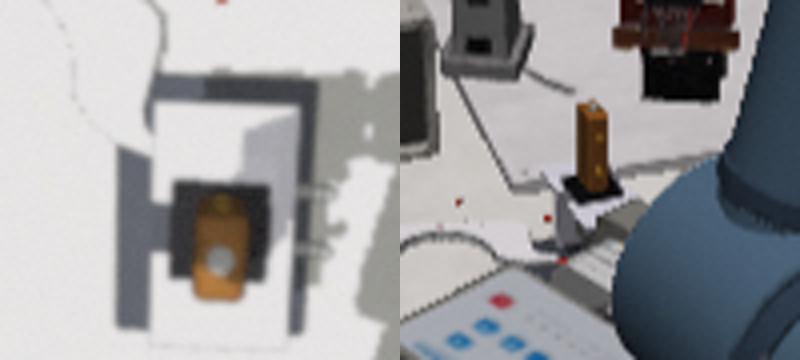

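Run:
```python
from h import *
im=cv2.imread("pics/w2_raw.png");cm=pickle.load(open("pics/w2.pkl","rb"))
print("collar",ray(cm,325.25,149.5,.080),"top",ray(cm,325,157,.143))
t=cv2.imread("pics/top0.png");ct=cam("top");print("topcam collar",ray(ct,337.9,141.4,.080),"screw",ray(ct,339,137.5,.143))
def blob(im,h0,h1,s,box,minv=80):
    hs=cv2.cvtColor(im,cv2.COLOR_BGR2HSV);h=(hs[...,0].astype(int)+20)%180
    m=((h>=h0+20)&(h<=h1+20)&(hs[...,1]>s)&(hs[...,2]>minv)).astype(np.uint8);k=np.zeros_like(m);k[box[1]:box[3],box[0]:box[2]]=1;m*=k
    return max(cv2.findContours(m,0,1)[0],key=cv2.contourArea)
c=blob(im,-10,8,140,(80,200,180,280));r=cv2.minAreaRect(c);print(r);print("bar",ray(cm,*r[0],.094))
bp=cv2.boxPoints(r);print([ray(cm,*q,.094).round(4).tolist() for q in bp])
c=blob(im,5,25,80,(420,110,510,190));e=cv2.fitEllipse(c);print(e,"trivet",ray(cm,*e[0],.022))
# handle orientation/plate edges
c=blob(im,5,25,90,(300,120,350,180),40);print("handle",cv2.minAreaRect(c))
```

```text
collar [ 0.64595761 -0.07891396  0.08      ] top [ 0.64515156 -0.07816359  0.143     ]
topcam collar [ 0.64470454 -0.07987525  0.08      ] screw [ 0.64425547 -0.07900243  0.143     ]
((128.5, 250.0), (8.0, 41.0), 90.0)
bar [0.49601005 0.21600014 0.094     ]
[[0.5024, 0.2455, 0.094], [0.5029, 0.1838, 0.094], [0.4895, 0.1862, 0.094], [0.489, 0.2485, 0.094]]
((468.3461608886719, 156.6416015625), (53.32097625732422, 62.47527313232422), 46.756839752197266) trivet [ 0.62861262 -0.308582    0.022     ]
handle ((324.9851379394531, 153.1485137939453), (13.731513977050781, 26.169479370117188), 5.710593223571777)
```

Request:
{"method": "jog_arm", "body": {
  "rows": [1,0.8,21,5.4,0,0,0,1,0.8,21,5.4,0,0,0,1,0.8,21,5.4,0,0,0,1,0.8,21,5.4,0,0,0,1,0.8,21,5.4,0,0,0,1,0,0,0,0,0,0,1,0,0,0,0,0,0,1,0,0,0,0,0,0]
}}

```text
t: 2.68
tool_pos: [0.6416, -0.0876, 0.2519]
ee_rot: [-1.569, -0.001, -1.572]
ft_force: [1.0, -0.6, 0.3]
grip_width: 0.0855
```

Run:
```python
from h import *
print(pose()[1:]); cm,im=snap("wrist","w3")
u,v=map(int,proj(cm,[.645,-.079,.10]));print(u,v)
x0,y0=max(u-75,0),max(v-80,0)
cv2.imwrite("pics/w3c.png",cv2.resize(im[y0:y0+145,x0:x0+150],None,fx=4,fy=4,interpolation=cv2.INTER_CUBIC));print(x0,y0)
```

```text
(array([ 0.64157616, -0.08756178,  0.25186734]), array([-1.56911957e+00, -6.52878892e-04, -1.57183523e+00]))
312 189
237 109
```

View pics/w3c.png

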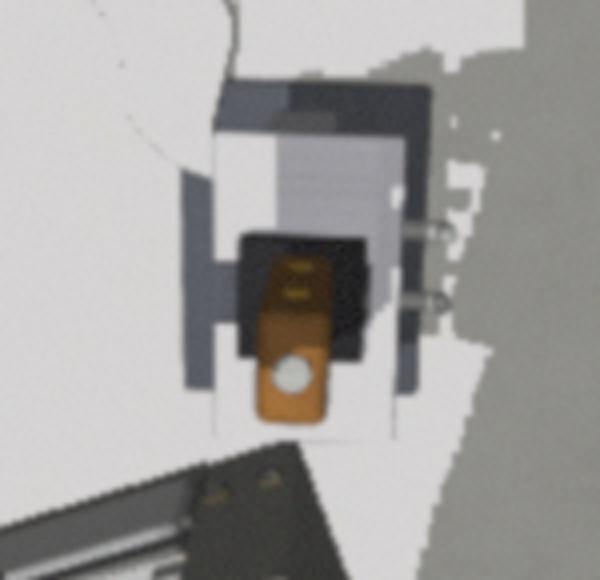

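Run:
```python
from h import *
cm=pickle.load(open("pics/w3.pkl","rb"))
P=lambda x,y,z:ray(cm,237+x/4,109+y/4,z)
for n,q in dict(collar=(303,298,.08),screw=(292,374,.143),htop=(291.5,364,.142),slotmouth=(214,292,.075),plR=(400,292,.075),pl_l0=(217,135,.075),pl_l1=(213,437,.075),pl_r0=(405,137,.075),pl_r1=(395,440,.075),c0=(242,235,.08),c1=(367,240,.08),c2=(363,360,.08),c3=(240,357,.08)).items():print(n,P(*q).round(4))
```

```text
collar [ 0.6464 -0.0782  0.08  ]
screw [ 0.6454 -0.0778  0.143 ]
htop [ 0.6474 -0.0777  0.142 ]
slotmouth [ 0.6469 -0.054   0.075 ]
plR [ 0.6468 -0.1043  0.075 ]
pl_l0 [ 0.6887 -0.0563  0.075 ]
pl_l1 [ 0.6049 -0.0523  0.075 ]
pl_r0 [ 0.6881 -0.105   0.075 ]
pl_r1 [ 0.6039 -0.1035  0.075 ]
c0 [ 0.6634 -0.0625  0.08  ]
c1 [ 0.662  -0.0952  0.08  ]
c2 [ 0.6291 -0.0943  0.08  ]
c3 [ 0.63  -0.061  0.08 ]
```

Request:
{"method": "jog_arm", "body": {
  "rows": [1,-9.6,0,4.4,0,2,0,1,0,23,0,0,0,0,1,0,23,0,0,0,0,1,0,23,0,0,0,0,1,0,23,0,0,0,0,1,0,23,0,0,0,0,1,0,20,0,0,0,0,1,0,0,0,0,0,0,1,0,0,0,0,0,0,1,0,0,0,0,0,0]
}}

```text
t: 3.57
tool_pos: [0.6473, -0.0775, 0.118]
ee_rot: [-1.567, -0.001, -1.606]
ft_force: [-0.9, 0.1, -0.6]
grip_width: 0.0853
```

Request:
{"method": "jog_arm", "body": {
  "rows": [-1,0,0,0,0,0,0,-1,0,0,0,0,0,0,-1,0,0,0,0,0,0,-1,0,0,0,0,0,0,-1,0,0,0,0,0,0,-1,0,0,0,0,0,0,-1,0,0,0,0,0,0,-1,0,0,0,0,0,0,-1,0,0,0,0,0,0,-1,0,0,0,0,0,0],
  "force": 80
}}

```text
t: 4.4
tool_pos: [0.6462, -0.077, 0.1156]
ee_rot: [-1.57, -0.0, -1.606]
ft_force: [0.2, 0.4, 3.7]
grip_width: 0.0153
```

Run:
```python
from h import *
s=ctrl.state();print({k:np.round(s[k],4).tolist() for k in("t","tool_pos","ee_rot","ft_force","wrist_torque","grip_width")})
```

```text
{'t': 4.4, 'tool_pos': [0.6462, -0.077, 0.1156], 'ee_rot': [-1.5702, -0.0001, -1.6056], 'ft_force': [0.1606, 0.4133, 3.7395], 'wrist_torque': [0.02, 0.0547, -0.0296], 'grip_width': 0.0153}
```

Request:
{"method": "jog_arm", "body": {
  "rows": [-1,0,-6,0,0,0,0,-1,0,-6,0,0,0,0,-1,0,0,0,0,0,0,-1,-10,0,0,0,0,0,-1,-16,0,0,0,0,0,-1,-16,0,0,0,0,0,-1,-16,0,0,0,0,0,-1,-16,0,0,0,0,0,-1,-16,0,0,0,0,0,-1,0,0,0,0,0,0,-1,0,-20,0,0,0,0,-1,0,-35,0,0,0,0,-1,0,-35,0,0,0,0,-1,0,-35,0,0,0,0,-1,0,-35,0,0,0,0,-1,0,-35,0,0,0,0,-1,0,-35,0,0,0,0]
}}

```text
t: 5.82
tool_pos: [0.6487, 0.0134, 0.3591]
ee_rot: [-1.571, -0.0, -1.605]
ft_force: [0.1, -0.6, -1.3]
grip_width: 0.0151
```

Request:
{"method": "jog_arm", "body": {
  "rows": [-1,-21.6,0,-27.3,0,0,0,-1,-21.6,0,-27.3,0,0,0,-1,-21.6,0,-27.3,0,0,0,-1,-21.6,0,-27.3,0,0,0,-1,-21.6,0,-27.3,0,0,0,-1,-21.6,0,-27.3,0,0,0,-1,-21.6,0,-27.3,0,0,0,-1,-21.6,0,-27.3,0,0,0,-1,-21.6,0,-27.3,0,0,0]
}}

```text
t: 6.57
tool_pos: [0.4086, 0.2168, 0.3574]
ee_rot: [-1.57, 0.0, -1.606]
ft_force: [0.6, 0.1, -1.1]
grip_width: 0.0149
```

Request:
{"method": "jog_arm", "body": {
  "rows": [-1,0,0,0,0,-5,0,-1,0,0,0,0,-6,0,-1,0,0,0,0,-6,0,-1,0,0,0,0,-6,0,-1,0,0,0,0,-6,0,-1,0,0,0,0,-6,0,-1,0,0,0,0,-6,0,-1,0,0,0,0,-6,0,-1,0,0,0,0,-6,0,-1,0,0,0,0,-6,0,-1,0,0,0,0,-6,0,-1,0,0,0,0,-6,0,-1,0,0,0,0,-6,0,-1,0,0,0,0,-6,0,-1,0,0,0,0,-6,0,-1,0,0,0,0,-3,0,-1,0,0,0,0,0,0,-1,0,0,0,0,0,0,-1,0,0,0,0,0,0]
}}

```text
t: 8.15
tool_pos: [0.4101, 0.2159, 0.3574]
ee_rot: [-1.571, -0.0, -0.001]
ft_force: [-0.1, 0.4, -2.0]
grip_width: 0.015
```

Run:
```python
from h import *
s=ctrl.state();print({k:np.round(s[k],4).tolist() for k in("t","tool_pos","ee_rot","ft_force","wrist_torque","grip_width")},np.abs(s["joint_vel"]).max())
snap("wrist","w4"); cm,im=snap("top","t4")
```

```text
{'t': 8.15, 'tool_pos': [0.4101, 0.2159, 0.3574], 'ee_rot': [-1.5709, -0.0002, -0.0009], 'ft_force': [-0.1028, 0.4198, -2.0413], 'wrist_torque': [0.035, -0.0236, 0.0343], 'grip_width': 0.015} 0.006049460367119836
```

View pics/w4.png

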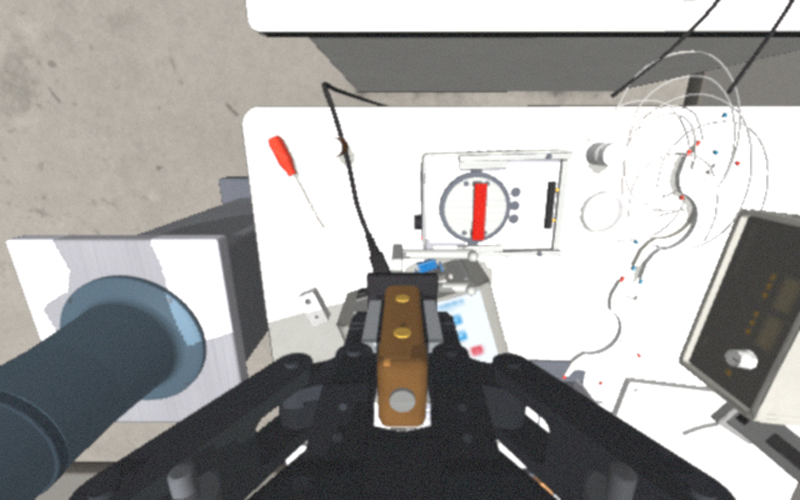

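Run:
```python
from h import *
im=cv2.imread("pics/w4_raw.png");cm=pickle.load(open("pics/w4.pkl","rb"))
b,g,r=[im[...,i].astype(float) for i in range(3)]
w=np.clip(r-np.maximum(g,b)-40,0,None); w[:130]=0;w[205:]=0;w[:,:350]=0;w[:,:]*=1;w[:,420:]=0
ys,xs=np.nonzero(w>20);P=np.array([ray(cm,x,y,.094)[:2] for x,y in zip(xs,ys)]);W=w[ys,xs]
c=np.average(P,axis=0,weights=W);print("bar c",c,len(xs));U,S,V=np.linalg.svd((P-c)*np.sqrt(W)[:,None],full_matrices=False);d=V[0]*np.sign(V[0][1]);print("bar axis yaw deg",np.degrees(np.arctan2(-d[0],d[1])),P.min(0),P.max(0))
big=cv2.resize(im[110:215,325:455],None,fx=6,fy=6,interpolation=cv2.INTER_CUBIC);cv2.imwrite("pics/w4c.png",big)
```

```text
bar c [0.49549935 0.21753702] 432
bar axis yaw deg 0.6144089184845528 [0.48891256 0.1861709 ] [0.50268778 0.24763143]
```

View pics/w4c.png

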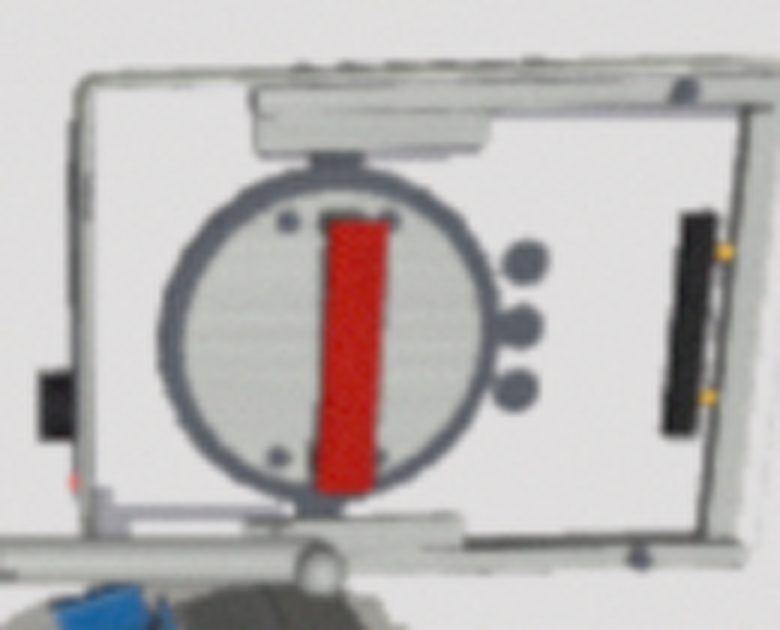

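Run:
```python
from h import *
cm=pickle.load(open("pics/w4.pkl","rb"))
P=lambda x,y,z:ray(cm,325+x/6,110+y/6,z)
def yaw(a,b,z,off):
    d=P(*b,z)-P(*a,z);return np.degrees(np.arctan2(d[1],d[0]))-off
print("front",yaw((75,490),(78,100),.06,90),"bumper",yaw((665,435),(687,213),.07,90),"rearwall",yaw((707,540),(747,105),.074,90),"wallL",yaw((255,88),(765,72),.074,0),"heaterL",yaw((95,75),(720,60),.06,0),"lipL",yaw((262,157),(480,150),.074,0),"lipR",yaw((250,517),(460,515),.074,0))
print("lid right",P(499,325,.066),"bumper face",P(673,325,.068),"lid left",P(160,340,.066),"front edge",P(76,300,.06))
print("lipL y",P(370,152,.074),"lipR",P(360,516,.074),"ears",P(337,150,.066),P(317,517,.066))
```

```text
front 0.44821294217398133 bumper 1.37465818795539 rearwall 2.2997387100242292 wallL 1.6270532503313753 heaterL 1.2144975112481953 lipL 1.68850479204701 lipR 0.4513638802905529
lid right [0.53810893 0.21925575 0.066     ] bumper face [0.57995161 0.21952885 0.068     ] lid left [0.45509515 0.21570767 0.066     ] front edge [0.43463985 0.22462927 0.06      ]
lipL y [0.50184764 0.26139569 0.074     ] lipR [0.5053638  0.17284687 0.074     ] ears [0.49578664 0.26125088 0.066     ] [0.49634634 0.17021932 0.066     ]
```

Request:
{"method": "jog_arm", "body": {
  "rows": [-1,0,10,0,0,-1,0,-1,0,25,0,0,0,0,-1,0,25,0,0,0,0,-1,0,25,0,0,0,0,-1,0,25,0,0,0,0,-1,0,25,0,0,0,0,-1,0,25,0,0,0,0,-1,0,20,0,0,0,0,-1,0,16,0,0,0,0,-1,0,0,0,0,0,0,-1,0,0,0,0,0,0,-1,0,0,0,0,0,0,-1,0,0,0,0,0,0]
}}

```text
t: 9.33
tool_pos: [0.4112, 0.216, 0.1627]
ee_rot: [-1.57, -0.003, 0.018]
ft_force: [0.0, -0.4, -1.2]
grip_width: 0.0151
```

Run:
```python
from h import *
s=ctrl.state();print({k:np.round(s[k],4).tolist() for k in("t","tool_pos","ee_rot","ft_force","wrist_torque","grip_width")},np.abs(s["joint_vel"]).max())
cm,im=snap("scene","s5"); p=s["tool_pos"]
u,v=map(int,proj(cm,[.47,.216,.09]));print(u,v)
a=cv2.resize(im[v-50:v+45,u-65:u+65],None,fx=6,fy=6,interpolation=cv2.INTER_CUBIC);cv2.imwrite("pics/s5c.png",a)
# measure prong-tips expected
print(proj(cm,[.455,.227,.083]),proj(cm,[.455,.205,.083]),proj(cm,[.4885,.216,.091]),u-65,v-50)
```

```text
{'t': 9.3333, 'tool_pos': [0.4112, 0.216, 0.1627], 'ee_rot': [-1.5702, -0.0028, 0.0177], 'ft_force': [0.0271, -0.4046, -1.2013], 'wrist_torque': [-0.0267, 0.0107, -0.0246], 'grip_width': 0.0151} 0.004459893934145531
238 226
[236.73736056 233.71486528] [245.69033022 231.21140839] [236.54762226 221.77367493] 173 176
```

View pics/s5c.png

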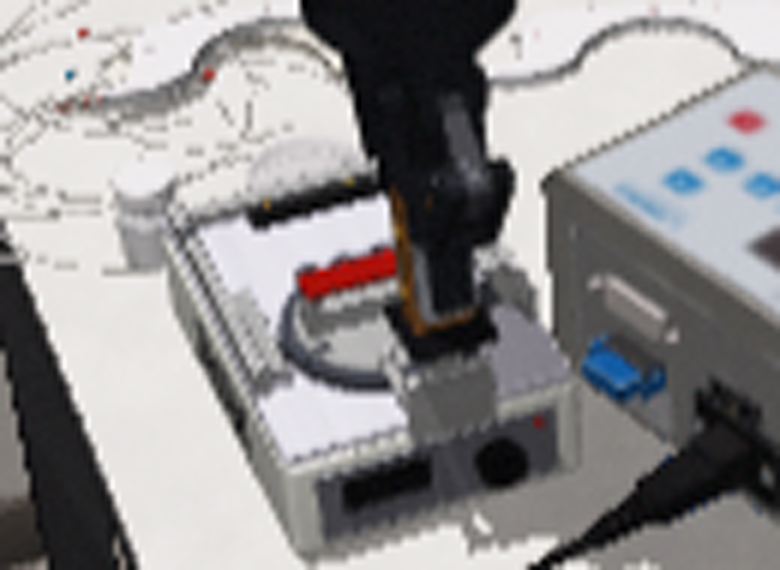

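Request:
{"method": "jog_arm", "body": {
  "rows": [-1,0,1.7,0,0,0,0,-1,0,0,0,0,0,0,-1,6,0,0,0,0,0,-1,9,0,0,0,0,0,-1,9,0,0,0,0,0,-1,9,0,0,0,0,0,-1,9,0,0,0,0,0,-1,9,0,0,0,0,0,-1,6,0,0,0,0,0,-1,0,0,0,0,0,0,-1,0,0,0,0,0,0]
}}

```text
t: 10.3
tool_pos: [0.4674, 0.2167, 0.1594]
ee_rot: [-1.571, 0.001, 0.017]
ft_force: [0.5, 1.2, -2.5]
grip_width: 0.015
```

Request:
{"method": "jog_arm", "body": {
  "rows": [-1,3,0,0,0,0,0,-1,3,0,0,0,0,0,-1,3,0,0,0,0,0,-1,3,0,0,0,0,0,-1,0,0,0,0,0,0,-1,0,0,0,0,0,0]
}}

```text
t: 10.8
tool_pos: [0.4793, 0.217, 0.1596]
ee_rot: [-1.571, -0.0, 0.018]
ft_force: [0.5, -0.1, -1.0]
grip_width: 0.0146
```

Request:
{"method": "jog_arm", "body": {
  "rows": [-1,1.5,0,0,0,0,0,-1,1.5,0,0,0,0,0,-1,1.5,0,0,0,0,0,-1,1.5,0,0,0,0,0,-1,1.5,0,0,0,0,0,-1,1.5,0,0,0,0,0,-1,1.5,0,0,0,0,0,-1,1.5,0,0,0,0,0,-1,1.5,0,0,0,0,0,-1,1.5,0,0,0,0,0,-1,1.5,0,0,0,0,0,-1,1.5,0,0,0,0,0,-1,1.5,0,0,0,0,0,-1,1.5,0,0,0,0,0,-1,1.5,0,0,0,0,0,-1,1.5,0,0,0,0,0]
}}

```text
t: 12.13
tool_pos: [0.5034, 0.2174, 0.1596]
ee_rot: [-1.571, 0.0, 0.018]
ft_force: [-1.2, -0.1, -2.6]
grip_width: 0.015
```

```bash
cat > st.py <<'E'
from h import *
F=[]
for i in range(4):
    s=ctrl.state();F.append(s["ft_force"]);
    if i<3: ctrl.read_camera("top")
print(round(s["t"],2),s["tool_pos"].round(4),s["ee_rot"].round(4),"F",np.mean(F,0).round(2),"last",s["ft_force"].round(2),"M",s["wrist_torque"].round(3))
E
python3 st.py
```

```text
12.28 [0.5036 0.2174 0.1598] [-1.5707e+00 -9.0000e-04  1.7600e-02] F [-0.68 -0.25 -1.75] last [ 0.18 -0.16 -0.49] M [ 0.004  0.049 -0.036]
```

Request:
{"method": "jog_arm", "body": {
  "rows": [-1,1.5,0,0,0,0,0,-1,1.5,0,0,0,0,0,-1,1.5,0,0,0,0,0,-1,1.5,0,0,0,0,0,-1,1.5,0,0,0,0,0,-1,1.5,0,0,0,0,0,-1,1.5,0,0,0,0,0,-1,1.5,0,0,0,0,0,-1,1.5,0,0,0,0,0,-1,1.5,0,0,0,0,0]
}}

```text
t: 13.12
tool_pos: [0.5184, 0.2177, 0.1596]
ee_rot: [-1.571, 0.0, 0.018]
ft_force: [-0.9, 0.9, 0.2]
grip_width: 0.0148
```

```bash
python3 st.py
python3 - <<'E'
from h import *
cm,im=snap("scene","s6")
b,g,r=[im[...,i].astype(float) for i in range(3)]
w=np.clip(r-np.maximum(g,b)-40,0,None);k=np.zeros_like(w);k[190:250,200:270]=1;ys,xs=np.nonzero(w*k>20)
o=cv2.imread("pics/scene0.png").astype(float)
w0=np.clip(o[...,2]-np.maximum(o[...,1],o[...,0])-40,0,None);y0,x0=np.nonzero(w0*k>20)
# left end of bar now vs start
for X,Y in((x0,y0),(xs,ys)):
    i=X<X.min()+4;print(len(X),X.min(),Y[i].mean(),ray(cm,X[i].mean(),Y[i].mean(),.094))
E
```

```text
13.27 [0.5186 0.2177 0.1596] [-1.5707e+00 -9.0000e-04  1.7600e-02] F [-0.43  0.32 -0.98] last [ 0.66  0.38 -1.63] M [-0.03   0.077  0.004]
104 223 222.75 [0.4930971 0.2438905 0.094    ]
53 219 214.64705882352942 [0.52780892 0.24368973 0.094     ]
```

Request:
{"method": "jog_arm", "body": {
  "rows": [-1,1,0,0,0,0,0,-1,1,0,0,0,0,0,-1,1,0,0,0,0,0,-1,1,0,0,0,0,0]
}}

```text
t: 13.65
tool_pos: [0.5222, 0.2178, 0.1596]
ee_rot: [-1.571, 0.0, 0.018]
ft_force: [-1.4, -1.1, -0.7]
grip_width: 0.015
```

```bash
python3 st.py
```

```text
13.8 [0.5224 0.2178 0.1596] [-1.5708e+00 -4.0000e-04  1.7600e-02] F [-1.27 -0.13 -1.45] last [-1.4   0.33 -2.11] M [0.035 0.17  0.056]
```

Request:
{"method": "jog_arm", "body": {
  "rows": [-1,0.7,0,0,0,0,0,-1,0.7,0,0,0,0,0,-1,0.6,0,0,0,0,0]
}}

```text
t: 14.05
tool_pos: [0.5242, 0.2178, 0.1596]
ee_rot: [-1.571, 0.0, 0.018]
ft_force: [-0.8, 0.7, -0.9]
grip_width: 0.0152
```

```bash
python3 st.py
```

```text
14.2 [0.5243 0.2178 0.1596] [-1.5708e+00 -2.0000e-04  1.7700e-02] F [-1.11 -0.13 -1.6 ] last [-1.36 -0.39 -2.03] M [ 0.003  0.217 -0.005]
```

Request:
{"method": "jog_arm", "body": {
  "rows": [-1,0.7,0,0,0,0,0,-1,0.7,0,0,0,0,0]
}}

```text
t: 14.37
tool_pos: [0.5256, 0.2178, 0.1596]
ee_rot: [-1.571, 0.0, 0.018]
ft_force: [-1.3, 0.3, -1.2]
grip_width: 0.0152
```

```bash
python3 st.py
```

```text
14.52 [0.5257 0.2178 0.1596] [-1.5708e+00 -2.0000e-04  1.7600e-02] F [-1.42 -0.16 -1.47] last [-1.3  -1.09 -1.49] M [0.015 0.21  0.001]
```

Request:
{"method": "jog_arm", "body": {
  "rows": [-1,0.7,0,0,0,0,0,-1,0.7,0,0,0,0,0,-1,0.6,0,0,0,0,0]
}}

```text
t: 14.77
tool_pos: [0.5276, 0.2179, 0.1595]
ee_rot: [-1.571, 0.0, 0.018]
ft_force: [-3.4, 0.3, -1.4]
grip_width: 0.0154
```

```bash
python3 st.py
```

```text
14.92 [0.5276 0.2179 0.1596] [-1.5708e+00  3.0000e-04  1.7600e-02] F [-2.45 -0.17 -1.01] last [-2.34 -1.14 -0.78] M [-0.073  0.357  0.003]
```

Request:
{"method": "jog_arm", "body": {
  "rows": [-1,0.5,0,0,0,0,0,-1,0.5,0,0,0,0,0]
}}

```text
t: 15.08
tool_pos: [0.5282, 0.2179, 0.1595]
ee_rot: [-1.571, 0.001, 0.018]
ft_force: [-4.4, 0.1, 0.5]
grip_width: 0.0153
```

```bash
python3 st.py
```

```text
15.23 [0.5283 0.2179 0.1595] [-1.5709e+00  1.1000e-03  1.7700e-02] F [-4.09 -0.53  0.07] last [-3.72 -0.78 -0.62] M [-0.013  0.851 -0.016]
```

Request:
{"method": "jog_arm", "body": {
  "rows": [-1,-0.4,0,0,0,0,0,-1,-0.3,0,0,0,0,0,-1,0,0,0,0,0,0]
}}

```text
t: 15.48
tool_pos: [0.528, 0.2179, 0.1595]
ee_rot: [-1.571, -0.001, 0.018]
ft_force: [-3.2, 0.2, -0.9]
grip_width: 0.0147
```

```bash
python3 st.py
```

```text
15.63 [0.5281 0.2178 0.1596] [-1.5707e+00 -4.0000e-04  1.7600e-02] F [-2.45 -0.17 -1.15] last [-2.33 -0.14 -1.33] M [-0.023  0.391  0.011]
```

Request:
{"method": "jog_arm", "body": {
  "rows": [-1,0,-1.5,0,0,0,0,-1,0,-1.5,0,0,0,0,-1,0,-1.5,0,0,0,0,-1,0,-1.5,0,0,0,0,-1,0,-1.5,0,0,0,0,-1,0,-1.5,0,0,0,0,-1,0,0,0,0,0,0]
}}

```text
t: 16.22
tool_pos: [0.5283, 0.2179, 0.1692]
ee_rot: [-1.571, -0.001, 0.018]
ft_force: [-0.5, -0.0, -1.1]
grip_width: 0.015
```

```bash
python3 st.py
```

```text
16.37 [0.5279 0.2179 0.1686] [-1.5708e+00 -1.0000e-04  1.7700e-02] F [ 0.26  0.07 -1.55] last [ 0.48  0.23 -1.76] M [-0.051 -0.023  0.027]
```

Request:
{"method": "jog_arm", "body": {
  "rows": [-1,0.4,0,0,0,0,0,-1,0.4,0,0,0,0,0,-1,0,0,0,0,0,0]
}}

```text
t: 16.62
tool_pos: [0.5288, 0.2178, 0.1685]
ee_rot: [-1.571, 0.0, 0.018]
ft_force: [-0.4, 0.1, -2.0]
grip_width: 0.0152
```

```bash
python3 st.py
```

```text
16.77 [0.5287 0.2179 0.1685] [-1.5708e+00  1.0000e-04  1.7700e-02] F [-0.04  0.12 -1.87] last [ 0.72 -0.07 -2.01] M [-0.017 -0.022  0.027]
```

Run:
```python
from h import *
cm,im=snap("wrist","w7"); sc,im2=snap("scene","s7")
u,v=map(int,proj(cm,[.53,.22,.09]));print(u,v)
a=im[max(0,v-75):v+75,u-65:u+65];print("a0",u-65,max(0,v-75))
a=cv2.resize(a,(400,int(a.shape[0]*400/130)),interpolation=cv2.INTER_CUBIC)
u,v=map(int,proj(sc,[.52,.22,.09]));print("b0",u-50,v-50)
b=cv2.resize(im2[v-50:v+50,u-50:u+50],(400,400),interpolation=cv2.INTER_CUBIC)
o=np.zeros((max(a.shape[0],400),800,3),np.uint8);o[:a.shape[0],:400]=a;o[:400,400:]=b
cv2.imwrite("pics/m7.png",o);print(o.shape)
bb,g,r=[im[...,i].astype(float) for i in range(3)]
w=np.clip(r-np.maximum(g,bb)-40,0,None);ys,xs=np.nonzero(w>20);i=(xs>200)&(xs<440)&(ys>60);ys,xs=ys[i],xs[i]
for y in range(ys.min(),ys.max(),4):
    q=xs[ys==y]
    if len(q):print(y,q.min(),q.max(),ray(cm,q.min()-.5,y,.094)[:2].round(4),ray(cm,q.max()+.5,y,.094)[:2].round(4))
```

```text
322 216
a0 257 141
b0 181 165
(461, 800, 3)
180 329 342 [0.5334 0.249 ] [0.5433 0.2492]
184 327 344 [0.5321 0.2461] [0.5448 0.2463]
188 327 344 [0.5321 0.2432] [0.545  0.2434]
192 327 344 [0.5322 0.2402] [0.5451 0.2404]
196 327 344 [0.5323 0.2372] [0.5452 0.2374]
200 327 344 [0.5323 0.2342] [0.5453 0.2344]
204 327 344 [0.5324 0.2312] [0.5455 0.2314]
208 326 343 [0.5318 0.2281] [0.5449 0.2283]
212 326 343 [0.5318 0.225 ] [0.545  0.2252]
216 327 342 [0.5326 0.2219] [0.5444 0.2221]
```

View pics/m7.png

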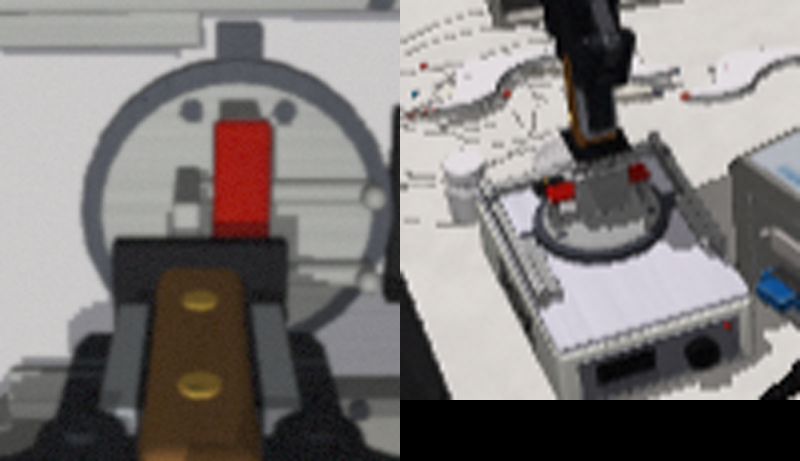

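Request:
{"method": "jog_arm", "body": {
  "rows": [-1,0,-0.6,0,0,0,0,-1,0,-0.6,0,0,0,0,-1,0,-0.6,0,0,0,0,-1,0,-0.6,0,0,0,0,-1,0,-0.6,0,0,0,0,-1,0,-0.6,0,0,0,0,-1,0,0,0,0,0,0]
}}

```text
t: 17.45
tool_pos: [0.5281, 0.2178, 0.1714]
ee_rot: [-1.571, 0.002, 0.018]
ft_force: [0.5, -0.1, -6.0]
grip_width: 0.0149
```

```bash
python3 st.py
```

```text
17.6 [0.5284 0.2178 0.1717] [-1.571e+00  9.000e-04  1.760e-02] F [-0.24  0.21 -6.32] last [-0.32 -0.38 -6.25] M [-0.002  0.092 -0.012]
```

Request:
{"method": "jog_arm", "body": {
  "rows": [-1,0,-0.6,0,0,0,0,-1,0,-0.6,0,0,0,0,-1,0,-0.6,0,0,0,0,-1,0,-0.6,0,0,0,0,-1,0,-0.6,0,0,0,0]
}}

```text
t: 18.02
tool_pos: [0.5287, 0.2179, 0.1753]
ee_rot: [-1.571, 0.0, 0.018]
ft_force: [-0.3, 1.6, -6.6]
grip_width: 0.0152
```

```bash
python3 st.py
```

```text
18.17 [0.5287 0.2179 0.1753] [-1.5708e+00 -1.0000e-04  1.7600e-02] F [-0.27  0.45 -6.49] last [-0.26 -0.4  -6.13] M [-0.06   0.081  0.032]
```

Request:
{"method": "jog_arm", "body": {
  "rows": [-1,0,-2,0,0,0,0,-1,0,-4,0,0,0,0,-1,0,-6,0,0,0,0,-1,0,-8,0,0,0,0,-1,0,-10,0,0,0,0,-1,0,-12,0,0,0,0,-1,0,-12,0,0,0,0,-1,0,-12,0,0,0,0,-1,0,-12,0,0,0,0,-1,0,-12,0,0,0,0,-1,0,-12,0,0,0,0,-1,0,-12,0,0,0,0,-1,0,-12,0,0,0,0,-1,0,-12,0,0,0,0,-1,0,-10,0,0,0,0,-1,0,-7,0,0,0,0,-1,0,-5,0,0,0,0,-1,0,-2,0,0,0,0,-1,0,0,0,0,0,0]
}}

```text
t: 19.75
tool_pos: [0.5288, 0.2179, 0.3374]
ee_rot: [-1.571, -0.0, 0.018]
ft_force: [-0.8, 0.3, -6.9]
grip_width: 0.0149
```

```bash
python3 st.py
python3 - <<'E'
from h import *
cm,im=snap("wrist","w8")
bb,g,r=[im[...,i].astype(float) for i in range(3)]
z=pose()[1][2]-.0886+.012
w=np.clip(r-np.maximum(g,bb)-40,0,None);ys,xs=np.nonzero(w>20);i=(xs>280)&(xs<400)&(ys>120)&(ys<260);ys,xs=ys[i],xs[i]
for y in range(ys.min(),ys.max(),6):
    q=xs[ys==y]
    if len(q):print(y,q.min(),q.max(),ray(cm,q.min()-.5,y,z)[:2].round(4),ray(cm,q.max()+.5,y,z)[:2].round(4))
E
```

```text
19.9 [0.5284 0.2178 0.3363] [-1.571   0.0016  0.0176] F [-0.58  0.06 -6.94] last [-1.09  0.34 -7.03] M [-0.026  0.065  0.012]
179 329 337 [0.5331 0.2492] [0.5395 0.2493]
185 327 344 [0.5317 0.2448] [0.5446 0.245 ]
191 327 344 [0.5318 0.2403] [0.5448 0.2405]
197 326 344 [0.5312 0.2358] [0.545 0.236]
203 326 343 [0.5313 0.2312] [0.5445 0.2314]
209 326 343 [0.5314 0.2265] [0.5447 0.2268]
215 327 342 [0.5322 0.2218] [0.5441 0.222 ]
```

Request:
{"method": "jog_arm", "body": {
  "rows": [-1,0.69,0,-4,0,0,0,-1,1.38,0,-8,0,0,0,-1,2.07,0,-12,0,0,0,-1,2.76,0,-16,0,0,0,-1,3.45,0,-20,0,0,0,-1,3.45,0,-20,0,0,0,-1,3.45,0,-20,0,0,0,-1,3.45,0,-20,0,0,0,-1,3.45,0,-20,0,0,0,-1,3.45,0,-20,0,0,0,-1,3.45,0,-20,0,0,0,-1,3.45,0,-20,0,0,0,-1,3.45,0,-20,0,0,0,-1,3.45,0,-20,0,0,0,-1,3.45,0,-20,0,0,0]
}}

```text
t: 21.2
tool_pos: [0.578, -0.0436, 0.3371]
ee_rot: [-1.571, 0.0, 0.017]
ft_force: [-0.1, 0.0, -6.2]
grip_width: 0.0151
```

Request:
{"method": "jog_arm", "body": {
  "rows": [-1,3.45,0,-20,0,0,0,-1,3.45,0,-20,0,0,0,-1,3.45,0,-20,0,0,0,-1,3.45,0,-20,0,0,0,-1,3.45,0,-20,0,0,0,-1,3.45,0,-20,0,0,0,-1,3.45,0,-20,0,0,0,-1,3.45,0,-20,0,0,0,-1,3.45,0,-20,0,0,0,-1,3.45,0,-20,0,0,0,-1,3.45,0,-20,0,0,0,-1,2.76,0,-16,0,0,0,-1,2.07,0,-12,0,0,0,-1,1.38,0,-8,0,0,0,-1,0.69,0,-4,0,0,0]
}}

```text
t: 22.45
tool_pos: [0.6272, -0.302, 0.3368]
ee_rot: [-1.571, 0.001, 0.016]
ft_force: [0.0, 0.1, -5.9]
grip_width: 0.0151
```

Request:
{"method": "jog_arm", "body": {
  "rows": [-1,0,0,0,0,0,0,-1,0,0,0,0,1,0,-1,0,0,0,0,2,0,-1,0,0,0,0,3,0,-1,0,0,0,0,4,0,-1,0,0,0,0,4,0,-1,0,0,0,0,4,0,-1,0,0,0,0,4,0,-1,0,0,0,0,4,0,-1,0,0,0,0,4,0,-1,0,0,0,0,4,0,-1,0,0,0,0,4,0,-1,0,0,0,0,4,0,-1,0,0,0,0,4,0,-1,0,0,0,0,4,0,-1,0,0,0,0,4,0]
}}

```text
t: 23.78
tool_pos: [0.6277, -0.2992, 0.3374]
ee_rot: [-1.571, 0.0, -0.928]
ft_force: [-0.7, 0.5, -6.1]
grip_width: 0.0148
```

Request:
{"method": "jog_arm", "body": {
  "rows": [-1,0,0,0,0,4,0,-1,0,0,0,0,4,0,-1,0,0,0,0,4,0,-1,0,0,0,0,4,0,-1,0,0,0,0,4,0,-1,0,0,0,0,4,0,-1,0,0,0,0,4,0,-1,0,0,0,0,4,0,-1,0,0,0,0,3,0,-1,0,0,0,0,2,0,-1,0,0,0,0,0,0,-1,0,0,0,0,0,0,-1,0,0,0,0,0,0]
}}

```text
t: 24.87
tool_pos: [0.6277, -0.2999, 0.3373]
ee_rot: [-1.571, 0.0, -1.569]
ft_force: [-0.2, -0.6, -6.7]
grip_width: 0.0151
```

```bash
python3 st.py
cat > red.py <<'E'
from h import *
import sys
cm,im=snap("wrist",sys.argv[1]); z=pose()[1][2]-.0886+.012 if len(sys.argv)<3 else float(sys.argv[2])
bb,g,r=[im[...,i].astype(float) for i in range(3)]
w=np.clip(r-np.maximum(g,bb)-40,0,None);ys,xs=np.nonzero(w>20);i=(xs>250)&(xs<420)&(ys>60)&(ys<270);ys,xs=ys[i],xs[i]
for y in range(ys.min(),ys.max(),5):
    q=xs[ys==y]
    if len(q):print(y,q.min(),q.max(),ray(cm,q.min()-.5,y,z)[:2].round(4),ray(cm,q.max()+.5,y,z)[:2].round(4))
hs=cv2.cvtColor(im,cv2.COLOR_BGR2HSV);m=((hs[...,0]>5)&(hs[...,0]<25)&(hs[...,1]>80)&(hs[...,2]>110));print("cork px",m.sum())
E
python3 red.py w9
```

```text
25.02 [ 0.6276 -0.3003  0.3373] [-1.5707e+00  1.0000e-04 -1.5702e+00] F [-0.09 -0.35 -6.56] last [-1.31 -1.01 -5.75] M [-0.031 -0.006  0.03 ]
180 328 342 [ 0.6586 -0.3046] [ 0.6586 -0.3153]
185 327 343 [ 0.6549 -0.3039] [ 0.6549 -0.3161]
190 327 343 [ 0.6512 -0.3039] [ 0.6512 -0.3162]
195 327 343 [ 0.6474 -0.3039] [ 0.6474 -0.3163]
200 327 343 [ 0.6436 -0.3039] [ 0.6436 -0.3163]
205 327 343 [ 0.6398 -0.304 ] [ 0.6398 -0.3164]
210 327 343 [ 0.6359 -0.304 ] [ 0.6359 -0.3165]
215 327 343 [ 0.632 -0.304] [ 0.632  -0.3166]
cork px 2342
```

Request:
{"method": "jog_arm", "body": {
  "rows": [-1,0,4,0,0,0,0,-1,0,8,0,0,0,0,-1,0,12,0,0,0,0,-1,0,15,0,0,0,0,-1,0,15,0,0,0,0,-1,0,15,0,0,0,0,-1,0,15,0,0,0,0,-1,0,15,0,0,0,0,-1,0,15,0,0,0,0,-1,0,15,0,0,0,0,-1,0,15,0,0,0,0,-1,0,15,0,0,0,0,-1,0,12,0,0,0,0,-1,0,10,0,0,0,0,-1,0,8,0,0,0,0,-1,0,5,0,0,0,0,-1,0,3,0,0,0,0,-1,0,1,0,0,0,0,-1,0,0,0,0,0,0]
}}

```text
t: 26.65
tool_pos: [0.6279, -0.3006, 0.1396]
ee_rot: [-1.57, -0.0, -1.571]
ft_force: [0.1, -0.3, -5.7]
grip_width: 0.0153
```

```bash
python3 st.py; python3 red.py w10
python3 - <<'E'
from h import *
im=cv2.imread("pics/w10_raw.png");cm=pickle.load(open("pics/w10.pkl","rb"))
hs=cv2.cvtColor(im,cv2.COLOR_BGR2HSV);m=((hs[...,0]>5)&(hs[...,0]<25)&(hs[...,1]>80)&(hs[...,2]>100)).astype(np.uint8);m[230:]=0
ys,xs=np.nonzero(m);P=np.array([ray(cm,x,y,.022)[:2] for x,y in zip(xs,ys)])
print(len(xs),P.min(0),P.max(0)); c=max(cv2.findContours(m,0,1)[0],key=cv2.contourArea);
Q=np.array([ray(cm,*p[0],.022)[:2] for p in c]); 
from scipy.optimize import least_squares
s=least_squares(lambda a:np.hypot(*(Q[np.hypot(*(Q-[.627,-.309]).T)>.043]-a[:2]).T)-.047,[.627,-.309],loss="soft_l1",f_scale=.001);print(s.x,s.cost,len(Q))
E
```

```text
26.8 [ 0.628  -0.3007  0.1401] [-1.5695e+00 -9.0000e-04 -1.5705e+00] F [ 0.1  -0.07 -6.22] last [-0.14 -0.41 -6.18] M [0.05  0.035 0.038]
180 330 340 [ 0.6591 -0.3065] [ 0.6591 -0.3144]
185 327 343 [ 0.6554 -0.3044] [ 0.6554 -0.3166]
190 327 343 [ 0.6517 -0.3044] [ 0.6517 -0.3167]
195 327 343 [ 0.6479 -0.3045] [ 0.6479 -0.3168]
200 327 343 [ 0.6441 -0.3045] [ 0.6441 -0.3169]
205 327 342 [ 0.6403 -0.3045] [ 0.6403 -0.3162]
210 327 343 [ 0.6364 -0.3045] [ 0.6364 -0.3171]
215 327 342 [ 0.6325 -0.3045] [ 0.6325 -0.3164]
cork px 888
818 [ 0.60339471 -0.35377721] [ 0.67338712 -0.26213092]
[ 0.62714521 -0.31005157] 3.543446332574893e-05 186
```

Request:
{"method": "jog_arm", "body": {
  "rows": [-1,0,1,0,0,0,0,-1,0,1,0,0,0,0,-1,0,1,0,0,0,0,-1,0,1,0,0,0,0,-1,0,0.7,0,0,0,0,-1,0,0.5,0,0,0,0,-1,0,0.5,0,0,0,0,-1,0,0.5,0,0,0,0,-1,0,0.5,0,0,0,0,-1,0,0.5,0,0,0,0,-1,0,0.5,0,0,0,0,-1,0,0.5,0,0,0,0,-1,0,0.5,0,0,0,0,-1,0,0,0,0,0,0]
}}

```text
t: 28.02
tool_pos: [0.6279, -0.3007, 0.1311]
ee_rot: [-1.57, -0.001, -1.571]
ft_force: [-0.2, 0.7, -1.7]
grip_width: 0.0151
```

```bash
python3 st.py
```

```text
28.17 [ 0.6277 -0.3005  0.1307] [-1.5704e+00 -3.0000e-04 -1.5706e+00] F [-0.5   0.22 -1.74] last [-0.09 -0.02 -1.95] M [-0.001 -0.005  0.04 ]
```

Request:
{"method": "jog_arm", "body": {
  "rows": [-1,0,1.5,0,0,0,0,-1,0,1.5,0,0,0,0,-1,0,1.5,0,0,0,0,-1,0,1.5,0,0,0,0,-1,0,1.5,0,0,0,0,-1,0,0,0,0,0,0,-1,0,0,0,0,0,0]
}}

```text
t: 28.75
tool_pos: [0.6276, -0.3005, 0.1235]
ee_rot: [-1.571, -0.0, -1.571]
ft_force: [-1.1, 0.5, 2.7]
grip_width: 0.0155
```

```bash
python3 st.py
```

```text
28.9 [ 0.6277 -0.3005  0.1234] [-1.5707e+00 -1.0000e-04 -1.5705e+00] F [-1.65  0.93  2.62] last [-1.32  0.74  2.65] M [0.243 0.285 0.049]
```

Request:
{"method": "jog_arm", "body": {
  "rows": [-1,0,-0.8,0,0,0,0,-1,0,0,0,0,0,0]
}}

```text
t: 29.07
tool_pos: [0.6276, -0.3005, 0.1235]
ee_rot: [-1.57, -0.0, -1.571]
ft_force: [-0.3, -0.2, 0.8]
grip_width: 0.0146
```

```bash
python3 st.py
```

```text
29.22 [ 0.6276 -0.3006  0.1236] [-1.5705e+00 -2.0000e-04 -1.5707e+00] F [-0.36 -0.22 -0.16] last [-0.13 -0.67 -0.2 ] M [-0.038 -0.037 -0.007]
```

Request:
{"method": "jog_arm", "body": {
  "rows": [-1,0,-0.8,0,0,0,0,-1,0,0,0,0,0,0]
}}

```text
t: 29.38
tool_pos: [0.6275, -0.3004, 0.1243]
ee_rot: [-1.571, 0.0, -1.571]
ft_force: [-0.6, -0.2, -1.7]
grip_width: 0.0152
```

```bash
python3 st.py
python3 - <<'E'
from h import *
cm,im=snap("wrist","w11"); sc,im2=snap("scene","s11")
u,v=map(int,proj(cm,[.628,-.305,.06]));v0=max(0,v-75)
a=cv2.resize(im[v0:v0+150,u-65:u+65],(400,461),interpolation=cv2.INTER_CUBIC);print(u-65,v0)
u,v=map(int,proj(sc,[.628,-.305,.06]));print("scene",u-50,v-50)
b=cv2.resize(im2[v-50:v+50,u-50:u+50],(400,400),interpolation=cv2.INTER_CUBIC)
o=np.zeros((461,800,3),np.uint8);o[:,:400]=a;o[:400,400:]=b;cv2.imwrite("pics/m11.png",o)
E
```

```text
29.53 [ 0.6275 -0.3004  0.1243] [-1.5711e+00  2.0000e-04 -1.5706e+00] F [-0.26 -0.49 -1.22] last [-0.71 -0.67 -1.54] M [ 0.019 -0.035  0.011]
263 151
scene 340 108
```

View pics/m11.png

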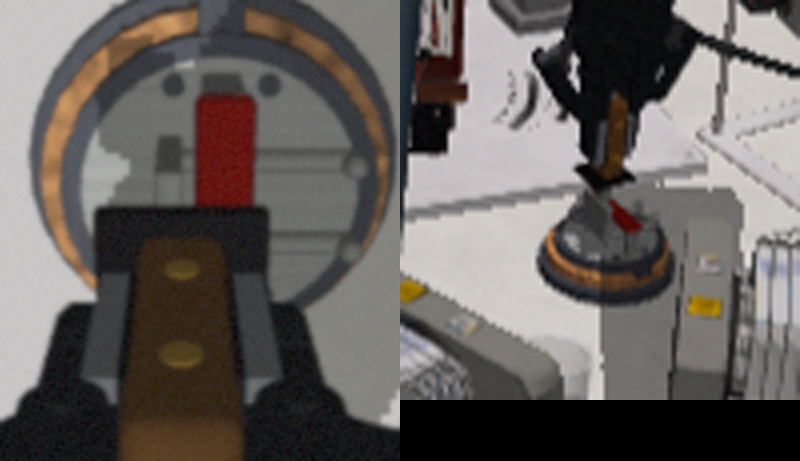

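Request:
{"method": "jog_arm", "body": {
  "rows": [-1,0,-0.4,0,0,0,0,-1,-1,0,0,0,0,0,-1,-2,0,0,0,0,0,-1,-3,0,0,0,0,0,-1,-3,0,0,0,0,0,-1,-3,0,0,0,0,0,-1,-3,0,0,0,0,0,-1,-3,0,0,0,0,0,-1,-2,0,0,0,0,0]
}}

```text
t: 30.38
tool_pos: [0.6276, -0.2799, 0.125]
ee_rot: [-1.571, 0.0, -1.57]
ft_force: [-0.0, 0.6, -2.0]
grip_width: 0.0151
```

```bash
python3 st.py; python3 red.py w12 .056
```

```text
30.53 [ 0.6276 -0.2803  0.125 ] [-1.5708 -0.     -1.5704] F [ 0.33  0.38 -1.63] last [-0.36  0.21 -0.96] M [ 0.01  -0.027  0.044]
183 358 373 [ 0.6583 -0.3051] [ 0.6583 -0.3161]
188 356 373 [ 0.6547 -0.3038] [ 0.6547 -0.3163]
193 356 373 [ 0.6511 -0.304 ] [ 0.6511 -0.3165]
198 356 373 [ 0.6475 -0.3041] [ 0.6475 -0.3167]
203 356 372 [ 0.6438 -0.3042] [ 0.6438 -0.3162]
208 356 372 [ 0.6401 -0.3044] [ 0.6401 -0.3164]
213 355 372 [ 0.6363 -0.3038] [ 0.6363 -0.3166]
218 355 371 [ 0.6325 -0.3039] [ 0.6325 -0.3161]
223 355 371 [ 0.6287 -0.3041] [ 0.6287 -0.3163]
228 355 371 [ 0.6248 -0.3042] [ 0.6248 -0.3165]
233 355 371 [ 0.6208 -0.3043] [ 0.6208 -0.3167]
238 354 370 [ 0.6168 -0.3037] [ 0.6169 -0.3162]
243 354 370 [ 0.6128 -0.3039] [ 0.6128 -0.3164]
248 354 370 [ 0.6087 -0.304 ] [ 0.6087 -0.3166]
253 363 369 [ 0.6046 -0.3109] [ 0.6046 -0.3161]
258 364 369 [ 0.6004 -0.3118] [ 0.6004 -0.3163]
cork px 686
```

Request:
{"method": "jog_arm", "body": {
  "rows": [-1,-1.5,0,0,0,0,0,-1,-2.5,0,0,0,0,0,-1,-2.5,0,0,0,0,0,-1,-2.5,0,0,0,0,0,-1,-2.5,0,0,0,0,0,-1,-2.5,0,0,0,0,0,-1,-2.5,0,0,0,0,0,-1,-2.5,0,0,0,0,0,-1,-2.5,0,0,0,0,0]
}}

```text
t: 31.33
tool_pos: [0.6276, -0.2587, 0.125]
ee_rot: [-1.571, -0.0, -1.571]
ft_force: [0.5, -0.9, -1.6]
grip_width: 0.0149
```

```bash
python3 st.py; python3 red.py w13 .056 | awk 'NR%3==0'
```

```text
31.48 [ 0.6276 -0.2587  0.125 ] [-1.5708 -0.     -1.5703] F [ 0.11 -0.08 -1.71] last [ 0.    0.46 -1.82] M [ 0.026  0.029 -0.   ]
193 387 404 [ 0.6511 -0.304 ] [ 0.6511 -0.3165]
208 386 403 [ 0.6401 -0.304 ] [ 0.6401 -0.3168]
223 385 401 [ 0.6287 -0.3041] [ 0.6287 -0.3163]
238 384 400 [ 0.6168 -0.3042] [ 0.6168 -0.3166]
253 382 399 [ 0.6046 -0.3035] [ 0.6046 -0.3169]
```

Request:
{"method": "jog_arm", "body": {
  "rows": [-1,-3,0,0,0,0,0,-1,-4,0,0,0,0,0,-1,-4,0,0,0,0,0,-1,-4,0,0,0,0,0,-1,-6,0,0,0,0,0,-1,-8,0,0,0,0,0,-1,-10,0,0,0,0,0,-1,-10,0,0,0,0,0,-1,-8,0,0,0,0,0,-1,-5,0,0,0,0,0,-1,0,0,0,0,0,0]
}}

```text
t: 32.45
tool_pos: [0.6276, -0.1955, 0.125]
ee_rot: [-1.571, 0.0, -1.569]
ft_force: [-0.3, 0.5, -1.4]
grip_width: 0.0151
```

Request:
{"method": "jog_arm", "body": {
  "rows": [-1,0,-8,0,0,0,0,-1,0,-15,0,0,0,0,-1,0,-15,0,0,0,0,-1,0,-15,0,0,0,0,-1,0,-15,0,0,0,0,-1,0,-10,0,0,0,0,-1,0,0,0,0,0,0,-1,0,0,0,0,0,0]
}}

```text
t: 33.12
tool_pos: [0.628, -0.1974, 0.2045]
ee_rot: [-1.569, -0.001, -1.571]
ft_force: [-0.9, -0.5, -1.4]
grip_width: 0.0154
```

```bash
python3 st.py
python3 - <<'E'
from h import *
from scipy.optimize import least_squares
cm,im=snap("wrist","w14"); t,it=snap("top","t14")
for c,i in((cm,im),(t,it)):
    hs=cv2.cvtColor(i,cv2.COLOR_BGR2HSV)
    u,v=proj(c,[.627,-.31,.022]);print("trivet px",u,v)
    m=((hs[...,0]>5)&(hs[...,0]<25)&(hs[...,1]>80)&(hs[...,2]>60)).astype(np.uint8)
    ys,xs=np.nonzero(m);P=np.array([ray(c,x,y,.022)[:2] for x,y in zip(xs,ys)]);k=np.hypot(*(P-[.627,-.31]).T)<.06;P=P[k]
    # cork outer radius by angle
    for name,ang in(("+y",90),("-y",-90),("+x",0),("-x",180)):
        a=np.degrees(np.arctan2(P[:,1]+.31,P[:,0]-.627));d=np.abs((a-ang+180)%360-180)<20;R=np.hypot(*(P[d]-[.627,-.31]).T)
        print(name,d.sum(),(R.min().round(4),R.max().round(4)) if d.any() else None)
    b,g,r=[i[...,j].astype(float) for j in range(3)];w=r-np.maximum(g,b)>45;ys,xs=np.nonzero(w);P=np.array([ray(c,x,y,.056)[:2] for x,y in zip(xs,ys)]);k=np.hypot(*(P-[.627,-.31]).T)<.045;P=P[k];print("bar",len(P),P.min(0),P.max(0),P.mean(0))
E
```

```text
33.27 [ 0.6269 -0.1967  0.2018] [-1.5727e+00  1.0000e-03 -1.5707e+00] F [-0.25 -0.38 -1.67] last [-0.77  0.06 -0.73] M [ 0.023 -0.046  0.03 ]
trivet px 425.2015911724869 185.34679623039574
+y 206 (np.float64(0.0403), np.float64(0.0489))
-y 0 None
+x 100 (np.float64(0.0409), np.float64(0.0483))
-x 19 (np.float64(0.0438), np.float64(0.0465))
bar 834 [ 0.59648564 -0.31643141] [ 0.65863518 -0.30282653] [ 0.62869104 -0.30969573]
trivet px 413.75283049465713 150.65338208208001
+y 0 None
-y 0 None
+x 0 None
-x 0 None
bar 1 [ 0.63263392 -0.30738772] [ 0.63263392 -0.30738772] [ 0.63263392 -0.30738772]
```

Request:
{"method": "jog_arm", "body": {
  "rows": [-1,0,-15,0,0,0,0,-1,0,-20,0,0,0,0,-1,0,-12,0,0,0,0,-1,-10,0,1,0,1,0,-1,-22,0,2,0,1,0,-1,-24,0,2.5,0,0,0,-1,-24,0,2.5,0,0,0,-1,-24,0,2.5,0,0,0,-1,-24,0,2.5,0,0,0,-1,-24,0,2.5,0,0,0,-1,-24,0,2,0,0,0,-1,-20,0,2,0,0,0,-1,-12,0,2,0,0,0,-1,0,0,0,0,0,0,-1,0,0,0,0,0,0,-1,0,0,0,0,0,0]
}}

```text
t: 34.7
tool_pos: [0.6555, 0.0092, 0.2498]
ee_rot: [-1.571, -0.001, -1.606]
ft_force: [-0.3, -0.2, -1.7]
grip_width: 0.0149
```

```bash
cat > rk.py <<'E'
from h import *
s,p,r=pose(); y=r[2]; d=np.array([.6462,-.077])-p[:2]
X=np.array([np.cos(y),np.sin(y)]);Z=np.array([-np.sin(y),np.cos(y)])
print("to hang: tool x %.1f z %.1f down %.1f turn_y %.2f"%(d@X*1e3,d@Z*1e3,(p[2]-.1156)*1e3,np.degrees(y+1.6056)))
E
python3 st.py; python3 rk.py
```

```text
34.85 [0.6555 0.009  0.25  ] [-1.5709e+00 -2.0000e-04 -1.6070e+00] F [-0.06 -0.06 -1.76] last [-0.96  0.62 -1.88] M [ 0.053 -0.049 -0.022]
to hang: tool x 86.3 z -6.2 down 134.4 turn_y -0.08
```

Request:
{"method": "jog_arm", "body": {
  "rows": [-1,-4,8,-6.2,0,0,0,-1,0,18,0,0,0,0,-1,0,22,0,0,0,0,-1,0,22,0,0,0,0,-1,0,22,0,0,0,0,-1,0,18,0,0,0,0,-1,0,10,0,0,0,0,-1,0,5,0,0,0,0,-1,0,0,0,0,0,0,-1,0,0,0,0,0,0,-1,0,0,0,0,0,0]
}}

```text
t: 35.77
tool_pos: [0.6504, 0.0143, 0.1266]
ee_rot: [-1.568, -0.0, -1.606]
ft_force: [-0.1, 0.2, -1.5]
grip_width: 0.0148
```

```bash
python3 st.py; python3 rk.py
```

```text
35.92 [0.6502 0.0144 0.1263] [-1.5687e+00 -2.0000e-04 -1.6055e+00] F [-0.47  0.25 -1.51] last [-0.54 -0.77 -0.91] M [ 0.006 -0.017 -0.056]
to hang: tool x 91.5 z -0.8 down 10.7 turn_y 0.01
```

Request:
{"method": "jog_arm", "body": {
  "rows": [-1,3,1,-0.8,0,0,0,-1,6,0,0,0,0,0,-1,8,0,0,0,0,0,-1,8,0,0,0,0,0,-1,8,0,0,0,0,0,-1,8,0,0,0,0,0,-1,8,0,0,0,0,0,-1,6,0,0,0,0,0,-1,3,0,0,0,0,0,-1,0,0,0,0,0,0,-1,0,0,0,0,0,0]
}}

```text
t: 36.83
tool_pos: [0.6466, -0.0435, 0.124]
ee_rot: [-1.571, 0.0, -1.606]
ft_force: [-0.6, -0.2, -0.8]
grip_width: 0.0149
```

```bash
python3 st.py; python3 rk.py
```

```text
36.98 [ 0.6466 -0.0431  0.124 ] [-1.5709e+00  1.0000e-04 -1.6050e+00] F [-0.06 -0.22 -1.44] last [-0.18  0.16 -2.18] M [ 0.009 -0.023  0.016]
to hang: tool x 33.9 z 0.7 down 8.4 turn_y 0.03
```

Request:
{"method": "jog_arm", "body": {
  "rows": [-1,3,0,0.7,0,0,0,-1,3,0,0,0,0,0,-1,3,0,0,0,0,0,-1,3,0,0,0,0,0,-1,3,0,0,0,0,0,-1,3,0,0,0,0,0,-1,3,0,0,0,0,0,-1,3,0,0,0,0,0,-1,3,0,0,0,0,0,-1,3,0,0,0,0,0,-1,3,0,0,0,0,0,-1,0.9,0,0,0,0,0,-1,0,0,0,0,0,0]
}}

```text
t: 38.07
tool_pos: [0.6462, -0.0777, 0.124]
ee_rot: [-1.571, -0.0, -1.606]
ft_force: [0.4, 0.2, -0.7]
grip_width: 0.0151
```

```bash
python3 st.py; python3 rk.py
```

```text
38.22 [ 0.6462 -0.0773  0.124 ] [-1.5709e+00  1.0000e-04 -1.6054e+00] F [ 0.41 -0.11 -1.41] last [ 0.24 -0.57 -1.26] M [-0.026 -0.006 -0.016]
to hang: tool x -0.3 z 0.0 down 8.4 turn_y 0.01
```

Free in the slot. Next I lower it until the collar touches.

Request:
{"method": "jog_arm", "body": {
  "rows": [-1,0,1,0,0,0,0,-1,0,1,0,0,0,0,-1,0,1,0,0,0,0,-1,0,1,0,0,0,0,-1,0,1,0,0,0,0,-1,0,1,0,0,0,0,-1,0,0.7,0,0,0,0,-1,0,0.5,0,0,0,0,-1,0,0,0,0,0,0]
}}

```text
t: 38.97
tool_pos: [0.6461, -0.0774, 0.1166]
ee_rot: [-1.571, 0.0, -1.605]
ft_force: [0.3, 0.0, -1.8]
grip_width: 0.0151
```

```bash
python3 st.py; python3 rk.py
```

```text
39.12 [ 0.6463 -0.0774  0.1169] [-1.5707 -0.     -1.6055] F [ 0.09 -0.03 -1.95] last [-0.29 -0.47 -1.84] M [-0.008 -0.084 -0.015]
to hang: tool x -0.4 z -0.1 down 1.3 turn_y 0.00
```

Request:
{"method": "jog_arm", "body": {
  "rows": [-1,0,0.5,0,0,0,0,-1,0,0.5,0,0,0,0,-1,0,0.4,0,0,0,0,-1,0,0,0,0,0,0]
}}

```text
t: 39.45
tool_pos: [0.6463, -0.0774, 0.1156]
ee_rot: [-1.571, -0.0, -1.605]
ft_force: [-0.9, 0.5, -0.6]
grip_width: 0.0149
```

```bash
python3 st.py; python3 rk.py
```

```text
39.6 [ 0.6463 -0.0774  0.1156] [-1.5706 -0.     -1.6055] F [-1.11  0.11  0.38] last [-1.82 -0.13  0.99] M [0.036 0.188 0.016]
to hang: tool x -0.4 z -0.1 down 0.0 turn_y 0.00
```

Request:
{"method": "jog_arm", "body": {
  "rows": [-0.4,0,0,0,0,0,0,-0.2,0,0,0,0,0,0,0,0,0,0,0,0,0,0.4,0,0,0,0,0,0.8,0,0,0,0,0,0,1,0,0,0,0,0,0,1,0,0,0,0,0,0,1,0,0,0,0,0,0,1,0,0,0,0,0,0,1,0,0,0,0,0,0]
}}

```text
validation failed for argument at $.ro...
```

Request:
{"method": "jog_arm", "body": {
  "rows": [0,0,0,0,0,0,0,0.5,0,0,0,0,0,0,1,0,0,0,0,0,0,1,0,0,0,0,0,0,1,0,0,0,0,0,0,1,0,0,0,0,0,0,1,0,0,0,0,0,0,1,0,0,0,0,0,0,1,0,0,0,0,0,0,1,0,0,0,0,0,0]
}}

```text
t: 40.43
tool_pos: [0.6462, -0.0774, 0.1154]
ee_rot: [-1.571, 0.0, -1.606]
ft_force: [-0.0, 0.3, -0.2]
grip_width: 0.0853
```

Request:
{"method": "jog_arm", "body": {
  "rows": [1,0,-5,0,0,0,0,1,0,-12,0,0,0,0,1,0,-20,0,0,0,0,1,0,-25,0,0,0,0,1,0,-25,0,0,0,0,1,0,-25,0,0,0,0,1,0,-15,0,0,0,0,1,0,-8,0,0,0,0,1,0,0,0,0,0,0,1,0,0,0,0,0,0,1,0,0,0,0,0,0]
}}

```text
t: 41.35
tool_pos: [0.6454, -0.0772, 0.2488]
ee_rot: [-1.573, 0.001, -1.605]
ft_force: [-0.3, -0.5, 0.6]
grip_width: 0.0854
```

```bash
python3 st.py
python3 - <<'E'
from h import *
cm,im=snap("wrist","w20"); t,it=snap("top","t20");s,i2=snap("scene","s20")
o3=cv2.imread("pics/w3_raw.png");c3=pickle.load(open("pics/w3.pkl","rb"))
def handle(c,i):
    hs=cv2.cvtColor(i,cv2.COLOR_BGR2HSV);u,v=map(int,proj(c,[.646,-.078,.12]))
    m=((hs[...,0]>5)&(hs[...,0]<25)&(hs[...,1]>90)&(hs[...,2]>40)).astype(np.uint8);k=np.zeros_like(m);k[max(0,v-45):v+45,u-40:u+40]=1
    q=max(cv2.findContours(m*k,0,1)[0],key=cv2.contourArea);x,y,w,h=cv2.boundingRect(q)
    print("handle top end (z .142)",ray(c,x+w/2,y+h,.142).round(4),"bottom end",ray(c,x+w/2,y,.08).round(4),(x,y,w,h))
handle(c3,o3);handle(cm,im)
# desk bystanders: compare scene/top before-after
for a,b,n in(("scene0","s20_raw","scene"),("top0","t20_raw","top")):
    A=cv2.imread(f"pics/{a}.png").astype(int);B=cv2.imread(f"pics/{b}.png").astype(int);d=(cv2.GaussianBlur(np.abs(A-B).max(2).astype(np.uint8),(5,5),0)>40).astype(np.uint8)
    n_,l,st,ce=cv2.connectedComponentsWithStats(d);print(n,[(st[j,:5].tolist()) for j in range(1,n_) if st[j,4]>25])
b,g,r=[im[...,j].astype(float) for j in range(3)];w=r-np.maximum(g,b)>45;ys,xs=np.nonzero(w);P=np.array([ray(cm,x,y,.056)[:2] for x,y in zip(xs,ys)]);k=np.hypot(*(P-[.627,-.31]).T)<.045;P=P[k];print("bar",len(P),P.min(0),P.max(0),P.mean(0))
E
```

```text
41.5 [ 0.6455 -0.0772  0.2487] [-1.5735e+00  7.0000e-04 -1.6055e+00] F [-0.22 -0.33 -0.04] last [-0.09  0.1   0.02] M [-0.053 -0.018 -0.004]
handle top end (z .142) [ 0.6337 -0.078   0.142 ] bottom end [ 0.6578 -0.076   0.08  ] (301, 173, 19, 42)
handle top end (z .142) [ 0.6347 -0.0776  0.142 ] bottom end [ 0.6584 -0.0785  0.08  ] (313, 176, 19, 43)
scene [[247, 0, 393, 329, 44287], [339, 0, 57, 44, 1661], [417, 0, 22, 9, 122], [288, 130, 8, 7, 41], [480, 199, 107, 82, 2652], [219, 214, 37, 28, 751], [276, 222, 10, 11, 54], [462, 266, 24, 20, 76], [453, 268, 19, 13, 73], [473, 296, 31, 30, 381], [319, 314, 79, 71, 3109], [474, 329, 18, 27, 178], [466, 361, 25, 19, 256]]
top [[256, 68, 143, 228, 12833], [401, 136, 27, 30, 501], [301, 173, 25, 11, 91], [230, 180, 9, 4, 28], [309, 181, 26, 40, 610], [219, 182, 31, 28, 467], [320, 225, 23, 11, 91], [366, 238, 176, 53, 4309], [352, 272, 19, 18, 256], [289, 300, 24, 21, 335], [257, 310, 23, 90, 1596], [323, 310, 97, 90, 4037], [163, 348, 77, 52, 2005], [292, 374, 26, 24, 314], [513, 394, 14, 6, 52]]
bar 696 [ 0.59627027 -0.31679143] [ 0.67191622 -0.27702789] [ 0.62881289 -0.30913085]
```

```bash
python3 -c "
from plant import ctrl
s=ctrl.state();print(s['t'],abs(s['joint_vel']).max());print(ctrl.close_job())"
```

```text
41.65 0.005557370240930002
the job is handed in; nothing more can be done
None
```

I moved the lid from the heater to the trivet with the lifter, hung the lifter back in its rack, and handed the job in at 41.7 s. The gripper and arm never touched the lid.

- **Pushing and lifting:** I pushed the lid about 43 mm along the guides, where the force rose from about 1.3 N of sliding friction to about 4 N at the bumper. The wrist picture there showed the ears clear of the lips. The load while lifting stayed steady at about 5 N, so nothing caught.
- **Placing:** the lid sits about 2 mm off the trivet's centre, and it did not move while I drew the fork out towards +y.
- **Lifter:** it hangs at its starting height, position and angle, upright, with the collar on the plate. The gripper is open and about 130 mm above its grasp height.
- **Other objects:** comparing the first and last pictures showed no change where the bystanders I could see stand.

**Readings that disagreed:**
- After I raised the fork 9 mm under the bar, the push force had gone to zero. The picture showed a gap of about 3.5 mm between back plate and bar, while the earlier pushing had shown contact. I did not find out why.
- When lowering the fork to free it on the trivet, it touched something about 5 mm sooner than expected, with about 4 N. I backed off at once.

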